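# Push a used needle case through the flap of the disposal bin

## Task

Using only your fingertips, slide the blue used case along the steel landing until it is in front of the red flap, then push it nose first through the flap so that it drops into the yellow bin, and draw back so that the flap swings shut. Never pick the case up, and leave the green new case and the things on the bench where they are.

Things in the scene. Friction and masses are not known exactly. Their poses are not given: they have to be found in the camera images.
- mouth (a point): Middle of the bin's opening, in the plane of the shut flap, at the height of the landing's top, 120 mm above the bench. +x points into the bin, +y to the left when looking in, z up. Opening 84 mm wide between yellow posts (they start 4 mm before the flap plane), 62 mm high. The station is fixed in a run; its place and yaw vary.
- landing (a point): Middle of the flat, rimless steel landing's top, 100 mm to -x of the mouth, same axes. It reaches 100 mm from here to -x, 108 mm to +x (ending at the sill, 8 mm past the flap plane, in a sheer drop) and 165 mm to each side. Below it is a white base unit.
- bin_floor (a point): Middle of the yellow bin's inner floor, 112 mm below the landing, same axes as the mouth. Inside 146 mm long, 142 mm wide; yellow side walls, clear upper back and clear roof top out 73 mm above the landing. A case pushed until its centre is past the sill tips over and drops in, so the fingers need not pass the flap.
- flap (a joint): Red gravity flap, 80 mm wide, 4 mm thick, 60 g, on a rod 62 mm above the landing; lower edge 3 mm above the landing. 0 = hanging shut; the value grows (rad, to 1.45) as its lower edge swings into the bin (+x of the mouth), the only way it opens. Half a newton opens it; it rests on the case as that passes and falls shut by itself within a second.
- flap_edge (a point): Middle of the flap's lower edge, moves with the flap.
- used_case_center (a point): Centre of the blue used case: closed rigid box with a black seam and white label, 90 mm long (its x), 60 mm wide (its y), 28 mm high, about 110 g, lying flat on the landing to the left or the right of the opening, its long side roughly along the mouth's x; it slides on the steel.
- new_case_center (a point): Centre of the green new case with a white seam, same size as the blue one, lying on the landing on the other side of the opening; to be left alone.
- bottle_center (a point): Centre of a clear bottle with orange cap standing on the bench, 70 mm across and 150 mm high; to be left alone.
- rack_center (a point): Centre of a blue and yellow vial rack on the bench, 80 by 160 mm, about 80 mm high with its vials; to be left alone.
- tape_center (a point): Centre of a flat white tape roll lying on the bench, 60 mm across, 20 mm high; to be left alone.
Things that resemble listed ones, but are neither listed nor needed, are in the scene too. Of the things that look like the part that bears used_case_center, the middle-sized one is meant.

How it is judged (in metres and radians):
On the way, in this order (a step that is already met when the one before it is completed fails the run):
1. the blue case lies flat on the landing in front of the flap, which is still shut (y of used_case_center in the frame of mouth between -0.02 and 0.02 m and x of used_case_center in the frame of mouth below -0.035 m and z of used_case_center in the frame of mouth above 0.01 m and value of joint flap below 0.2 rad).
2. the blue case is in the opening with the flap pushed open (value of joint flap above 0.6 rad and x of used_case_center in the frame of mouth above -0.04 m and z of used_case_center in the frame of mouth above 0 m), for 0.05 s.
At the end, for the whole second after the job is handed in: The blue case lies in the yellow bin, its centre at least 40 mm below the landing, the flap hangs shut (within 0.06 rad) and still, and the green case is within 15 mm of where it was (x of used_case_center in the frame of mouth between 0.008 and 0.156 m and y of used_case_center in the frame of mouth between -0.071 and 0.071 m and z of used_case_center in the frame of mouth below -0.04 m and value of joint flap below 0.06 rad and velocity of joint flap below 0.1 rad/s and distance of new_case_center from where it was at the start of the episode below 0.015 m); the robot touches nothing.
It fails at once if the blue case is lifted more than 15 mm off the landing (z of used_case_center in the frame of mouth above 0.029 m).
It fails at once if the green case is moved more than 15 mm (distance of new_case_center from where it was at the start of the episode above 0.015 m).
It fails at once if the bottle, the rack or the tape roll is moved more than 15 mm (distance of any of bottle_center, rack_center, tape_center from where it was at the start of the episode above 0.015 m).
It also fails if it takes over 54 s, if anything falls off the work surface, if the arm or the gripper's body presses on something with over 40 N, if the wrist force passes 120 N, or if a joint passes its speed limit or range.

## Robot

A 6-joint arm with a two-finger parallel gripper is mounted at the origin on the work surface. World frame = base frame: x ahead of the robot, y to its left, z up, the work surface at z = 0. Lengths are in mm, angles in rad, forces in N, time in s.
With the tool pointing down it reaches from about 275 to 750 mm from the base axis. Payload 10.2 kg.
Tool frame: the origin (TCP) lies midway between the tips of the shut fingers; the grasp point (between the pads) lies 19 mm behind it; z points along the fingers, y is the line along which they close (so a half turn about z gives the same grasp; the last joint's range is limited). The gripper opens to 85 mm and grips with 20 to 120 N. Pads are 22 mm wide; open, the fingers measure 114 mm over their backs; the gripper's body (76 mm by 85 mm) begins 54 mm behind the grasp point. The pads swing forward as they close: fully open they stand 13 mm farther back than shut.
Start: joints at [-1.361, 0.313, 1.498, -0, 1.331, -0.223], TCP at [220.181, -476.604, 231.294] pointing down, gripper open.
Joint ranges: [-2.94, 2.94], [-0.97, 2.17], [0.19, 2.56], [-1.23, 4.37], [0.02, 3.11], [-2.88, 2.88]. Speed limits (rad/s): [2.39, 2.39, 3.01, 3.14, 3.14, 3.14].

## Interface

Orientations are given as a unit quaternion [w, x, y, z].
In Python, from rig import ctrl gives the robot as it stands.
- The arm moves only by the tool send_rows, never from a script. Its argument "targets" is a list of rows, each an object with "offset": the shift along the world's x, y, z in cm, a list of three; "spin": the turn about the world's z in rad. A call has 1 to 8 rows; each row is the pose to reach, as a shift and turn from the pose commanded when the call began; what a row does not reach only later rows make up. A row lasts 1/12 s, in which the tool goes at most 41.7 mm and 7.16 degrees, less where a joint would pass 70% of its speed; a pose out of reach is approached as far as the arm can. A call with a gripper value outside its range is refused whole. "grip" is the opening, from 0 (shut) to 1 (fully open), set as the call begins (left out, the last holds). The fingers move at their own pace and stop on an object; "squeeze" is the grip in N (left out, the last holds). Time passes only in rows, so rows that repeat a pose let the fingers close. It gives the time, the measured TCP pose, the force, the opening and the grip force at its end, in the units of the state.
- ctrl.sense(): the state, without advancing time (a new reading comes with each control period).
- ctrl.capture(name): name is "side" or "top" or "wrist"; returns (picture, depth): 384x512x3 uint8, red, green, blue; 384x512 float32, mm along the optical axis (not along the pixel's ray), 0 where there is no reading.
- ctrl.calibration(name): a dict with "fx", "fy", "cx", "cy" (pixels), "view" (4x4, takes a point from world to camera coordinates); the wrist camera has in their place "mount" (4x4, takes a point from camera to tool coordinates, whose origin is the TCP and whose axes are the flange's). Camera axes: x right, y down, z forward; pixel columns grow to the right and rows downward; lengths in mm; the calibration is good to about 2 mm. A picture is of the moment at which its call begins: read the wrist's pose just before it. calibration takes no time and is no camera call.
- ctrl.finish_job(): hands the job in; it is judged then, once.
Trained networks look in the newest picture that a camera, given by its name, has taken for a name from the list of things; names that differ only in an ending like _2 or _b are one class to them, and where a whole thing is asked for, a point or a joint stands for the part that bears it (a point fixed in the world has none). Each returns a list of dicts, best first, with "conf" (0 to 1); they miss things now and then, are a little off and sometimes report something else, mostly with a low value. They report only what shows in the picture. A call takes as long as a camera call. They do not tell look-alikes from the thing itself.
- ctrl.search_frame(camera, query): "box" ([left, top, right, bottom] in pixels, round what is visible of it).
- ctrl.place_of(camera, query): "uv" ([column, row] in pixels: a listed point, or the origin of a listed thing).
The state is a dict: "time_s": time; "joints": joint angles; "dq": joint speeds; "tau": joint torques, N m; "eef_pos": TCP position; "ee_rot": TCP orientation; "force": force on the tool from outside, world axes, zero at the start; "wrist_torque": the same for the moment, N m; "grip_width": opening from 0.0 (shut) to 1.0 (fully open); "grip_force": force on a finger pad.
Only numpy, scipy, OpenCV 4.12 (cv2) and the standard library are available. Lean on these libraries where they do the work, as an engineer would, in place of code of your own. Each camera call takes 0.05 s, during which the arm holds its last target. There are 200 camera calls.

## Working session

There is one attempt and no reset: what is moved stays moved. The work goes in short steps, Python scripts to look and compute and a tool call to move; the robot and the scene stay as the last step left them, time stands still between calls to the robot, and variables do not carry over. Pictures are saved under pics/ and viewed, at most 10 in all, crops included, and the job is handed in when it is done.

Besides the shell and the picture viewer there is one more tool, called after "Request:" by a JSON object that holds its "name" and its "arguments". send_rows: Moves the arm, as the interface text tells. Its arguments: {"type":"object","properties":{"targets":{"type":"array"},"grip":{"type":"number"},"squeeze":{"type":"number"}},"required":["targets"]}

```bash
mkdir -p pics; cat > h.py <<'E'
import numpy as np, cv2
from rig import ctrl
def cap(n):
    p,d=ctrl.capture(n); return p,d
def world(n,d,u,v,z=None):
    c=ctrl.calibration(n); V=np.linalg.inv(c["view"])
    r=np.array([(u-c["cx"])/c["fx"],(v-c["cy"])/c["fy"],1.])
    if z is None: return (V@np.r_[r*d,1])[:3]
    o=V[:3,3]; w=V[:3,:3]@r; return o+w*(z-o[2])/w[2]
E
python3 - <<'E'
from h import *
out=[]
for n in("top","side"):
    p,d=cap(n); np.save(f"pics/{n}_d.npy",d); cv2.imwrite(f"pics/{n}.png",p[:,:,::-1])
    for q in("used_case_center","new_case_center","mouth","landing","bin_floor","flap_edge","bottle_center","rack_center","tape_center"):
        for r in ctrl.place_of(n,q)[:4]:
            u,v=r["uv"]; dd=d[int(np.clip(v,0,383)),int(np.clip(u,0,511))]
            print(n,q,np.round(r["uv"]),round(r["conf"],2),np.round(world(n,dd,u,v)))
    out.append(p)
cv2.imwrite("pics/a.png",cv2.resize(np.vstack(out)[:,:,::-1],(400,600)))
print(ctrl.sense())
E
```

```text
top used_case_center [330. 206.] 0.93 [ 523. -184.   20.]
top used_case_center [279. 200.] 0.66 [531. -37. 148.]
top new_case_center [206. 194.] 0.59 [544. 141. 148.]
top mouth [251. 155.] 0.68 [646.  34. 122.]
top landing [241. 195.] 0.71 [545.  57. 118.]
top landing [252. 152.] 0.34 [642.  29. 183.]
top bin_floor [258. 138.] 0.73 [674.  15. 192.]
top flap_edge [252. 151.] 0.68 [643.  30. 181.]
top bottle_center [400. 181.] 0.58 [ 582. -341.  112.]
top rack_center [124. 233.] 0.76 [444. 372.  77.]
top rack_center [241. 197.] 0.73 [539.  58. 120.]
top rack_center [210. 194.] 0.55 [544. 132. 149.]
top rack_center [251. 154.] 0.4 [644.  33. 151.]
top tape_center [241. 192.] 0.66 [551.  57. 118.]
top tape_center [402. 241.] 0.51 [ 430. -385.   -4.]
side used_case_center [278. 175.] 0.67 [507. -18. 145.]
side used_case_center [333. 185.] 0.64 [ 351. -197.   34.]
side new_case_center [246. 203.] 0.57 [545. 162. 145.]
side mouth [233. 185.] 0.88 [641.  37. 113.]
side mouth [233. 183.] 0.37 [640.  33. 117.]
side landing [260. 192.] 0.73 [541.  49. 116.]
side flap_edge [233. 184.] 0.59 [643.
[... 166 characters left out ...]
  10.]
{'time_s': 1.0, 'joints': array([-1.36141256e+00,  3.12905979e-01,  1.49771878e+00, -4.82294422e-05,
        1.33099928e+00, -2.23355892e-01]), 'dq': array([ 0.00013981, -0.0011564 ,  0.00109579, -0.00031025, -0.00136356,
       -0.00022018]), 'tau': array([-3.80120646e-04, -4.12175846e+01, -2.59898543e+01, -1.05136555e-04,
        4.98389763e-04, -1.68865455e-05]), 'eef_pos': array([ 220.1618219 , -476.60261653,  231.28403769]), 'ee_rot': array([-1.58574878e-05,  9.76681998e-01,  2.14691114e-01, -2.33144058e-05]), 'force': array([-0.5962276 ,  0.04910832, -1.21580418]), 'wrist_torque': array([-0.02351288, -0.0422227 ,  0.05723626]), 'grip_force': 0.0, 'grip_width': 0.999945747999241}
```

View pics/top.png

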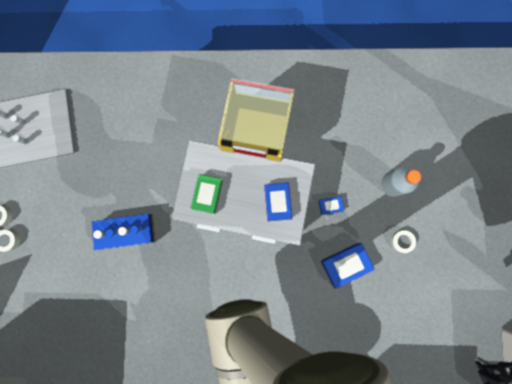

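View pics/side.png

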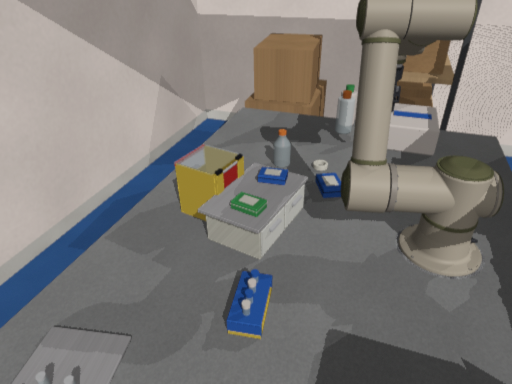

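The top picture shows three blue look-alikes: on the landing (278,201), a small one on the bench (332,205) and a large one on the bench (347,264). The one on the landing is the middle-sized one. The green case is at (207,193), and the flap is at about (252,155) with the bin behind it. Next I'll check with a crop and measure the fit.

```bash
python3 - <<'E'
from h import *
im=cv2.imread("pics/top.png"); d=np.load("pics/top_d.npy")
cv2.imwrite("pics/crop.png",cv2.resize(im[130:300,165:385],None,fx=3.4,fy=3.4,interpolation=cv2.INTER_CUBIC))
c=ctrl.calibration("top"); v,u=np.mgrid[:384,:512]
P=np.einsum('ij,jhw->hwi',np.linalg.inv(c["view"])[:3],np.stack([(u-c["cx"])/c["fx"]*d,(v-c["cy"])/c["fy"]*d,d,np.ones_like(d)]))
R=(u>165)&(u<325)&(v>135)&(v<255)
def rect(m,n):
    q=P[m&R][:,:2].astype(np.float32); r=cv2.minAreaRect(q); print(n,len(q),np.round(q.mean(0)),np.round(r,1) if 0 else r)
    return r
z=P[...,2]
print("z",np.percentile(z[190:200,230:255],[5,50,95]))
case=(z>138)&(z<160)&(v>165)
rect(case&(u>250),"blue");rect(case&(u<235),"green")
L=(z>110)&(z<155)&(v>140)
m=(L&R).astype(np.uint8); m=cv2.morphologyEx(m,cv2.MORPH_OPEN,np.ones((5,5)))>0
r=rect(m,"landing"); print(np.round(cv2.boxPoints(r)))
hsv=cv2.cvtColor(im,cv2.COLOR_BGR2HSV)
red=((hsv[...,0]<8)|(hsv[...,0]>172))&(hsv[...,1]>150)&(v>140)&R
print("red",np.round(P[red&R][:,:3].mean(0)),red.sum())
E
```

```text
z [116.05806748 118.66281049 121.31367983]
blue 909 [526. -34.] ((526.8970336914062, -33.92000961303711), (90.1692886352539, 60.704322814941406), 5.608648300170898)
green 887 [544. 143.] ((544.5926513671875, 143.52224731445312), (60.962181091308594, 90.41675567626953), 78.69953155517578)
landing 10361 [551.  52.] ((554.1209106445312, 54.228965759277344), (330.1220397949219, 207.9240264892578), 79.39913177490234)
[[ 422.  -89.]
 [ 626. -127.]
 [ 687.  197.]
 [ 482.  236.]]
red [643.  35. 164.] 56
```

View pics/crop.png

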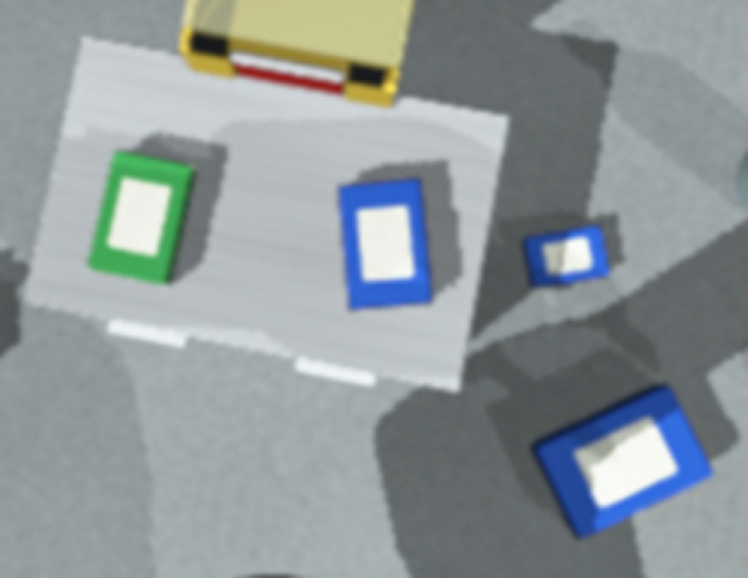

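The crop shows the middle-sized blue case on the landing, right of the flap, turned about 16° from the station's x. In the station frame it sits at about x -107, y -92. Fit: station yaw -10.6°, mouth (648,36).

Now I'll approach to the right of the case, with the fingers lined up along the station's x.

Request:
{"name": "send_rows", "arguments": {"targets": [{"offset": [2.1, 2.7, 0], "spin": 0.068}, {"offset": [4.2, 5.4, 0], "spin": 0.136}, {"offset": [6.3, 8.1, 0], "spin": 0.204}, {"offset": [8.4, 10.8, 0], "spin": 0.272}, {"offset": [10.5, 13.5, 0], "spin": 0.34}, {"offset": [12.6, 16.2, 0], "spin": 0.408}, {"offset": [14.7, 18.9, 0], "spin": 0.476}, {"offset": [16.8, 21.6, 0], "spin": 0.544}], "grip": 0.6}}

```text
time_s: 1.67
eef_pos: [388.9, -259.2, 231.5]
ee_rot: [0.0, 0.882, 0.471, 0.0]
force: [1.1, -0.7, -0.8]
grip_width: 0.602
grip_force: 0.0
```

Request:
{"name": "send_rows", "arguments": {"targets": [{"offset": [2.1, 2.7, 0], "spin": 0.068}, {"offset": [4.2, 5.4, 0], "spin": 0.136}, {"offset": [6.3, 8.1, 0], "spin": 0.204}, {"offset": [8.4, 10.8, 0], "spin": 0.272}, {"offset": [10.5, 13.4, 0], "spin": 0.34}, {"offset": [12.6, 16, 0], "spin": 0.409}, {"offset": [12.6, 16, 0], "spin": 0.409}, {"offset": [12.6, 16, 0], "spin": 0.409}]}}

```text
time_s: 2.33
eef_pos: [514.6, -99.5, 231.0]
ee_rot: [-0.0, 0.769, 0.64, -0.0]
force: [-0.9, -0.2, -1.0]
grip_width: 0.601
grip_force: 0.0
```

```bash
cat >> h.py <<'E'
from scipy.spatial.transform import Rotation as Ro
MO=np.array([648.5,36.5]); YAW=np.deg2rad(-10.6); X=np.array([np.cos(YAW),np.sin(YAW)]); Y=np.array([-X[1],X[0]])
def loc(p): q=np.asarray(p)[...,:2]-MO; return np.stack([q@X,q@Y],-1)
def wristP():
    s=ctrl.sense(); p,d=ctrl.capture("wrist"); c=ctrl.calibration("wrist"); w,x,y,z=s["ee_rot"]
    T=np.eye(4); T[:3,:3]=Ro.from_quat([x,y,z,w]).as_matrix(); T[:3,3]=s["eef_pos"]; T=T@c["mount"]
    v,u=np.mgrid[:384,:512]
    P=np.einsum('ij,jhw->hwi',T[:3],np.stack([(u-c["cx"])/c["fx"]*d,(v-c["cy"])/c["fy"]*d,d,np.ones_like(d)]))
    return p,d,P
def topP():
    p,d=ctrl.capture("top"); c=ctrl.calibration("top"); v,u=np.mgrid[:384,:512]
    P=np.einsum('ij,jhw->hwi',np.linalg.inv(c["view"])[:3],np.stack([(u-c["cx"])/c["fx"]*d,(v-c["cy"])/c["fy"]*d,d,np.ones_like(d)]))
    return p,d,P
def blue(p,P,lo=(118,170)):
    h=cv2.cvtColor(p,cv2.COLOR_RGB2HSV); L=loc(P)
    m=(h[...,0]>100)&(h[...,0]<130)&(h[...,1]>120)&(P[...,2]>lo[0])&(P[...,2]<lo[1])&(abs(L[...,0]+60)<160)&(abs(L[...,1])<165)
    top=m&(P[...,2]>140)
    r=cv2.minAreaRect(L[top].astype(np.float32)); print("blue",m.sum(),top.sum(),"rect local",np.round(r[0],1),np.round(r[1],1),round(r[2],1),"z",np.round(np.median(P[top][:,2]),1))
E
python3 - <<'E'
from h import *
p,d,P=wristP(); cv2.imwrite("pics/w1.png",p[:,:,::-1]); blue(p,P)
print(ctrl.calibration("wrist")["mount"].round(2))
L=loc(P); h=cv2.cvtColor(p,cv2.COLOR_RGB2HSV)
red=((h[...,0]<8)|(h[...,0]>172))&(h[...,1]>130)&(d>0)
if red.any(): print("red",red.sum(),np.percentile(L[red],[5,50,95],axis=0).round(1),np.percentile(P[red][:,2],[5,50,95]).round(1))
p,d,P=topP(); blue(p,P)
E
```

```text
blue 6260 6241 rect local [-105.2  -90.6] [89.4 59.7] 16.3 z 148.6
[[   0.     -0.95   -0.31   79.75]
 [   1.      0.      0.     -0.42]
 [  -0.     -0.31    0.95 -143.38]
 [   0.      0.      0.      1.  ]]
red 1480 [[ -1.3 -38.7]
 [ -0.6 -28.2]
 [ -0.  -15.1]] [128.  152.7 175.7]
blue 267 266 rect local [-105.9  -90.5] [88.8 57.4] 17.2 z 146.9
```

View pics/w1.png

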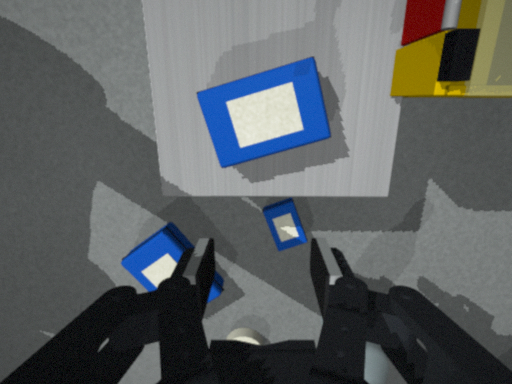

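The picture shows the blue case at (265,112), right of the flap (425,20), with both finger tips clear of the landing. The fit gives local (-105,-91) and 16°. I'll go down and push along +y.

Request:
{"name": "send_rows", "arguments": {"targets": [{"offset": [0, 0, -2], "spin": 0}, {"offset": [0, 0, -4], "spin": 0}, {"offset": [0, 0, -6], "spin": 0}, {"offset": [0, 0, -8], "spin": 0}, {"offset": [0, 0, -9.5], "spin": 0}, {"offset": [0, 0, -10.4], "spin": 0}, {"offset": [0, 0, -10.4], "spin": 0}]}}

```text
time_s: 3.02
eef_pos: [513.1, -101.2, 125.9]
ee_rot: [-0.001, 0.77, 0.638, -0.001]
force: [-0.8, 0.5, -0.2]
grip_width: 0.597
grip_force: 0.0
```

Request:
{"name": "send_rows", "arguments": {"targets": [{"offset": [0.15, 0.8, 0], "spin": 0}, {"offset": [0.3, 1.6, 0], "spin": 0}, {"offset": [0.4, 2.2, 0], "spin": 0}, {"offset": [0.5, 2.7, 0], "spin": 0}, {"offset": [0.6, 3.2, 0], "spin": 0}, {"offset": [0.7, 3.7, 0], "spin": 0}, {"offset": [0.8, 4.2, 0], "spin": 0}, {"offset": [0.8, 4.2, 0], "spin": 0}]}}

```text
time_s: 3.68
eef_pos: [522.4, -57.7, 127.4]
ee_rot: [0.0, 0.769, 0.639, 0.0]
force: [-0.6, -0.7, -0.2]
grip_width: 0.6
grip_force: 0.0
```

```bash
python3 - <<'E'
from h import *
p,d,P=wristP(); cv2.imwrite("pics/w2.png",p[:,:,::-1]); blue(p,P); print(loc(ctrl.sense()["eef_pos"]),ctrl.sense()["time_s"])
p,d,P=topP(); blue(p,P)
E
```

```text
blue 17385 17263 rect local [-99.4 -82.8] [89.3 79.5] 0.1 z 148.6
[-106.64645512 -116.21589501] 3.7333
blue 70 69 rect local [-137.6  -82.9] [38.  13.1] 87.8 z 146.4
```

View pics/w2.png

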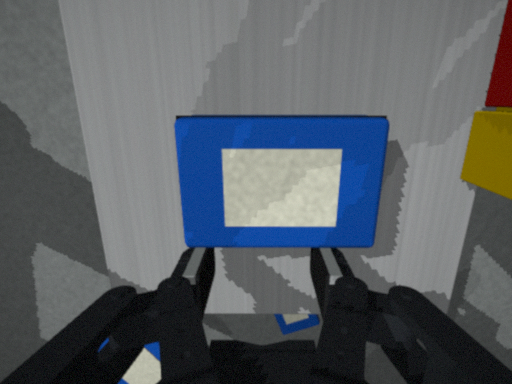

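The case is now square to the station, with both tips on its long side. Its top edge is at row 116 and its nose at column 385, and its centre is about local (-99,-73). Another 73 mm along +y is needed.

Request:
{"name": "send_rows", "arguments": {"targets": [{"offset": [0.09, 0.5, 0], "spin": 0}, {"offset": [0.19, 1.0, 0], "spin": 0}, {"offset": [0.28, 1.5, 0], "spin": 0}, {"offset": [0.37, 2.0, 0], "spin": 0}, {"offset": [0.47, 2.5, 0], "spin": 0}, {"offset": [0.56, 3.0, 0], "spin": 0}, {"offset": [0.65, 3.5, 0], "spin": 0}, {"offset": [0.75, 4.0, 0], "spin": 0}]}}

```text
time_s: 4.45
eef_pos: [529.8, -18.0, 127.3]
ee_rot: [-0.0, 0.769, 0.639, -0.0]
force: [0.1, -1.4, -0.2]
grip_width: 0.605
grip_force: 0.3
```

Request:
{"name": "send_rows", "arguments": {"targets": [{"offset": [0.09, 0.5, 0], "spin": 0}, {"offset": [0.19, 1.0, 0], "spin": 0}, {"offset": [0.28, 1.5, 0], "spin": 0}, {"offset": [0.37, 2.0, 0], "spin": 0}, {"offset": [0.47, 2.5, 0], "spin": 0}, {"offset": [0.54, 2.9, 0], "spin": 0}, {"offset": [0.58, 3.1, 0], "spin": 0}, {"offset": [0.58, 3.1, 0], "spin": 0}]}}

```text
time_s: 5.12
eef_pos: [535.6, 12.9, 127.3]
ee_rot: [-0.0, 0.769, 0.639, 0.0]
force: [-0.5, -0.6, 0.3]
grip_width: 0.597
grip_force: 0.0
```

```bash
python3 - <<'E'
from h import *
p,d,P=wristP(); cv2.imwrite("pics/w3.png",p[:,:,::-1]); blue(p,P); s=ctrl.sense();print(loc(s["eef_pos"]),s["eef_pos"],s["joints"])
h=cv2.cvtColor(p,cv2.COLOR_RGB2HSV);L=loc(P)
for n,lo,hi in(("green",45,80),("red",-1,8)):
    m=(h[...,0]>=lo)&(h[...,0]<hi)&(h[...,1]>130)&(d>0)
    if m.any(): print(n,m.sum(),np.percentile(L[m],[2,50,98],axis=0).round(1))
E
```

```text
blue 17554 17494 rect local [-99.4 -10.9] [89.6 79.1] 0.0 z 148.6
[-106.65213884  -44.29316879] [535.52005445  12.58148366 127.32425304] [-1.95395784e-01  4.39650932e-01  1.60424592e+00  6.97903368e-05
  1.09764727e+00 -1.07122774e-02]
green 10398 [[-162.2  -32.5]
 [-119.9   62.8]
 [ -78.4   69.5]]
red 6198 [[ -1.7 -37.7]
 [ -0.7  -6.7]
 [  0.3  37.7]]
```

The case is centred at about y = -1 and x = -99. I'll back off, rise, turn a quarter and go behind it.

Request:
{"name": "send_rows", "arguments": {"targets": [{"offset": [-0.2, -1, 0], "spin": 0}, {"offset": [-0.46, -2.46, 0], "spin": 0}, {"offset": [-0.46, -2.46, 2.5], "spin": 0}, {"offset": [-0.46, -2.46, 5], "spin": 0.12}, {"offset": [-0.46, -2.46, 7.5], "spin": 0.24}, {"offset": [-0.46, -2.46, 9], "spin": 0.36}, {"offset": [-1.5, -1, 9], "spin": 0.48}, {"offset": [-2.5, 0.5, 9], "spin": 0.6}]}}

```text
time_s: 5.83
eef_pos: [510.5, 16.3, 218.1]
ee_rot: [0.001, 0.545, 0.839, 0.0]
force: [0.2, -0.2, -0.4]
grip_width: 0.596
grip_force: 0.0
```

Request:
{"name": "send_rows", "arguments": {"targets": [{"offset": [-0.8, 1, 0], "spin": 0.12}, {"offset": [-1.6, 2, 0], "spin": 0.24}, {"offset": [-2.4, 3, 0], "spin": 0.36}, {"offset": [-3.2, 4, 0], "spin": 0.48}, {"offset": [-3.72, 5.07, 0], "spin": 0.6}, {"offset": [-3.72, 5.07, 0], "spin": 0.72}, {"offset": [-3.72, 5.07, 0], "spin": 0.84}, {"offset": [-3.72, 5.07, 0], "spin": 0.971}], "grip": 0.35}}

```text
time_s: 6.5
eef_pos: [473.2, 67.5, 217.4]
ee_rot: [0.0, 0.092, 0.996, -0.0]
force: [-0.7, -0.1, 0.2]
grip_width: 0.351
grip_force: 0.0
```

Request:
{"name": "send_rows", "arguments": {"targets": [{"offset": [0, 0, 0], "spin": 0}, {"offset": [0, 0, 0], "spin": 0}]}}

```text
time_s: 6.67
eef_pos: [473.3, 67.5, 217.3]
ee_rot: [0.0, 0.097, 0.995, -0.0]
force: [-0.1, 0.6, -0.0]
grip_width: 0.347
grip_force: 0.0
```

```bash
python3 - <<'E'
from h import *
s=ctrl.sense();print(loc(s["eef_pos"]),s["eef_pos"],s["joints"])
p,d,P=wristP(); cv2.imwrite("pics/w4.png",p[:,:,::-1]); blue(p,P)
p,d,P=topP(); blue(p,P); cv2.imwrite("pics/t4.png",p[:,:,::-1])
E
```

```text
[-177.94201823   -1.77170152] [473.26859329  67.49120653 217.33864661] [-1.04042348e-01  2.21333078e-01  1.65524749e+00 -9.26918655e-05
  1.26490090e+00 -1.47973215e+00]
blue 3850 3424 rect local [-100.6   -1.6] [90.8 59.5] 0.6 z 148.6
blue 265 261 rect local [-81.6  -3.2] [53.7 58.4] 0.3 z 146.4
```

View pics/t4.png

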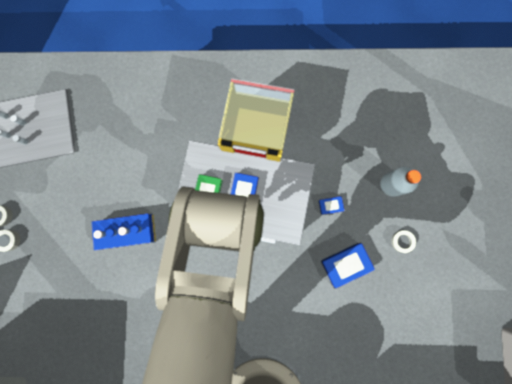

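The top view shows the blue case directly in front of the flap at (244,186), and the green case is undisturbed at (208,185). The fingers are 20 mm behind the blue case. I'll go down and push in +x.

Request:
{"name": "send_rows", "arguments": {"targets": [{"offset": [0, 0, -2], "spin": 0}, {"offset": [0, 0, -4], "spin": 0}, {"offset": [0, 0, -6], "spin": 0}, {"offset": [0, 0, -8], "spin": 0}, {"offset": [0, 0, -8.8], "spin": 0}, {"offset": [0, 0, -8.8], "spin": 0}, {"offset": [0.79, -0.15, -8.8], "spin": 0}, {"offset": [1.57, -0.29, -8.8], "spin": 0}]}}

```text
time_s: 7.43
eef_pos: [490.3, 65.0, 130.6]
ee_rot: [0.001, 0.096, 0.995, -0.0]
force: [-0.0, -0.3, 0.4]
grip_width: 0.347
grip_force: 0.0
```

Request:
{"name": "send_rows", "arguments": {"targets": [{"offset": [0.49, -0.09, 0], "spin": 0}, {"offset": [0.98, -0.18, 0], "spin": 0}, {"offset": [1.47, -0.28, 0], "spin": 0}, {"offset": [1.97, -0.37, 0], "spin": 0}, {"offset": [2.46, -0.46, 0], "spin": 0}, {"offset": [2.95, -0.55, 0], "spin": 0}, {"offset": [3.44, -0.64, 0], "spin": 0}, {"offset": [3.93, -0.74, 0], "spin": 0}]}}

```text
time_s: 8.1
eef_pos: [528.8, 57.7, 129.3]
ee_rot: [-0.0, 0.095, 0.995, 0.0]
force: [-0.9, -0.6, 0.5]
grip_width: 0.353
grip_force: 0.6
```

```bash
python3 - <<'E'
from h import *
s=ctrl.sense();print(loc(s["eef_pos"]),s["eef_pos"])
p,d,P=wristP(); cv2.imwrite("pics/w5.png",p[:,:,::-1]); blue(p,P)
E
```

```text
[-121.60178148   -1.17877867] [528.75647253  57.71014872 129.30353114]
blue 4030 3173 rect local [-105.   -0.] [51.  52.7] 89.5 z 148.6
```

View pics/w5.png

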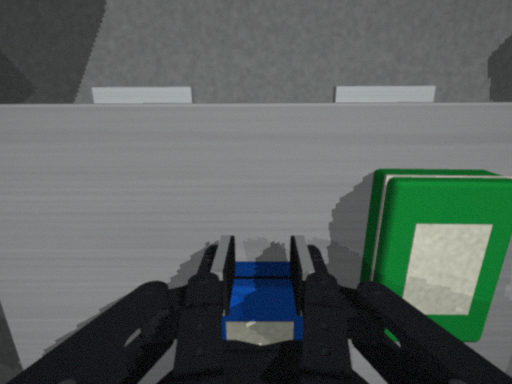

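The case's rear face is at row 265 between the tips, square and in contact. The green case at (445,255) is clear. I'll continue through the flap.

Request:
{"name": "send_rows", "arguments": {"targets": [{"offset": [0.49, -0.09, 0], "spin": 0}, {"offset": [0.98, -0.18, 0], "spin": 0}, {"offset": [1.47, -0.28, 0], "spin": 0}, {"offset": [1.97, -0.37, 0], "spin": 0}, {"offset": [2.46, -0.46, 0], "spin": 0}, {"offset": [2.95, -0.55, 0], "spin": 0}, {"offset": [3.44, -0.64, 0], "spin": 0}, {"offset": [3.93, -0.74, 0], "spin": 0}]}}

```text
time_s: 8.82
eef_pos: [568.0, 50.3, 129.3]
ee_rot: [-0.0, 0.095, 0.995, 0.0]
force: [-0.8, 0.9, 0.1]
grip_width: 0.352
grip_force: 0.5
```

Request:
{"name": "send_rows", "arguments": {"targets": [{"offset": [0.49, -0.09, 0], "spin": 0}, {"offset": [0.98, -0.18, 0], "spin": 0}, {"offset": [1.47, -0.28, 0], "spin": 0}, {"offset": [1.97, -0.37, 0], "spin": 0}, {"offset": [2.46, -0.46, 0], "spin": 0}, {"offset": [2.95, -0.55, 0], "spin": 0}, {"offset": [3.44, -0.64, 0], "spin": 0}, {"offset": [3.83, -0.72, 0], "spin": 0}]}}

```text
time_s: 9.48
eef_pos: [606.4, 43.1, 129.4]
ee_rot: [0.0, 0.095, 0.995, 0.0]
force: [-0.8, 0.3, -0.0]
grip_width: 0.348
grip_force: 0.7
```

```bash
python3 - <<'E'
from h import *
s=ctrl.sense();print(loc(s["eef_pos"]),s["eef_pos"],s["force"])
p,d,P=topP(); L=loc(P); h=cv2.cvtColor(p,cv2.COLOR_RGB2HSV)
m=(h[...,0]>100)&(h[...,0]<130)&(h[...,1]>100)&(L[...,0]>-60)&(L[...,0]<160)&(abs(L[...,1])<80)
print(m.sum(), np.percentile(np.c_[L[m],P[m][:,2]],[5,50,95],axis=0).round() if m.any() else "")
a=cv2.resize(p[60:240,160:330],None,fx=2.2,fy=2.2)
q,_=ctrl.capture("side"); b=cv2.resize(q[120:260,160:320],None,fx=2.4,fy=2.4)
H=max(len(a),len(b)); f=lambda i:np.pad(i,((0,H-len(i)),(0,0),(0,0)))
cv2.imwrite("pics/t6.png",np.hstack([f(a),f(b)])[:,:,::-1])
E
```

```text
[-42.54628721  -1.25777003] [606.44838183  43.09014037 129.36038129] [-0.8471126   0.30051617 -0.01445548]
0
```

View pics/t6.png

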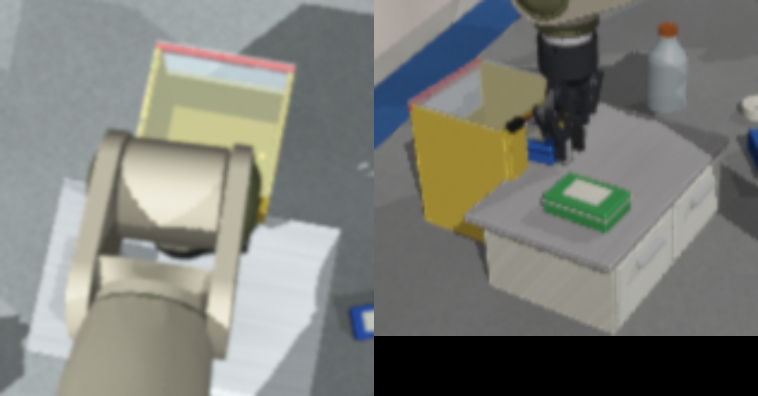

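The case sits in the opening at side-view pixel (540,150), tips still on its rear. I'll push another 15 mm.

Request:
{"name": "send_rows", "arguments": {"targets": [{"offset": [0.3, -0.06, 0], "spin": 0}, {"offset": [0.6, -0.11, 0], "spin": 0}, {"offset": [0.9, -0.17, 0], "spin": 0}, {"offset": [1.2, -0.22, 0], "spin": 0}, {"offset": [1.5, -0.28, 0], "spin": 0}, {"offset": [1.5, -0.28, 0], "spin": 0}, {"offset": [1.5, -0.28, 0], "spin": 0}]}}

```text
time_s: 10.17
eef_pos: [621.0, 40.4, 129.2]
ee_rot: [-0.0, 0.095, 0.995, -0.0]
force: [-0.1, 0.3, 0.5]
grip_width: 0.346
grip_force: 0.0
```

```bash
python3 - <<'E'
from h import *
s=ctrl.sense();print(loc(s["eef_pos"]),s["force"],s["grip_force"])
p,d,P=topP(); L=loc(P); h=cv2.cvtColor(p,cv2.COLOR_RGB2HSV)
q,_=ctrl.capture("side"); hb=cv2.cvtColor(q[140:190,215:250],cv2.COLOR_RGB2HSV); print("side blue",((hb[...,0]>100)&(hb[...,0]<130)&(hb[...,1]>140)).sum())
cv2.imwrite("pics/s7.png",cv2.resize(q[120:260,160:320],None,fx=3,fy=3)[:,:,::-1])
E
```

```text
[-27.78336343  -1.27621832] [-0.06220425  0.333424    0.46804162] 0.0
side blue 0
```

View pics/s7.png

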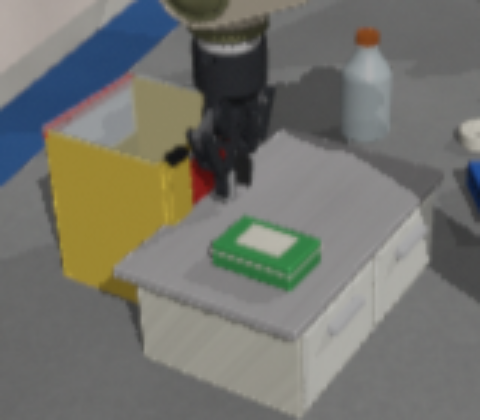

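The case has gone through, and the flap looks shut (red at (200,180)). I'll draw back and rise.

Request:
{"name": "send_rows", "arguments": {"targets": [{"offset": [-1, 0.2, 0], "spin": 0}, {"offset": [-3, 0.56, 0], "spin": 0}, {"offset": [-5, 0.9, 0], "spin": 0}, {"offset": [-8, 1.5, 0], "spin": 0}, {"offset": [-11, 2, 0], "spin": 0}, {"offset": [-13, 2.4, 2], "spin": 0}, {"offset": [-15, 2.8, 5], "spin": 0}, {"offset": [-17, 3.2, 8], "spin": 0}]}}

```text
time_s: 10.93
eef_pos: [449.2, 72.6, 209.9]
ee_rot: [-0.001, 0.095, 0.995, 0.0]
force: [1.5, 0.3, 0.9]
grip_width: 0.35
grip_force: 0.0
```

Request:
{"name": "send_rows", "arguments": {"targets": [{"offset": [-2, 0, 3], "spin": 0}, {"offset": [-4, 0, 5], "spin": 0}, {"offset": [-4, 0, 5], "spin": 0}, {"offset": [-4, 0, 5], "spin": 0}, {"offset": [-4, 0, 5], "spin": 0}, {"offset": [-4, 0, 5], "spin": 0}, {"offset": [-4, 0, 5], "spin": 0}]}}

```text
time_s: 11.52
eef_pos: [411.0, 72.3, 258.3]
ee_rot: [-0.001, 0.095, 0.995, 0.0]
force: [0.4, 0.5, -0.3]
grip_width: 0.346
grip_force: 0.0
```

```bash
python3 - <<'E'
from h import *
p,d,P=topP(); L=loc(P); h=cv2.cvtColor(p,cv2.COLOR_RGB2HSV)
a=cv2.resize(p[60:240,160:330],None,fx=2.2,fy=2.2)
q,_=ctrl.capture("side"); b=cv2.resize(q[120:260,160:320],None,fx=2.4,fy=2.4)
H=max(len(a),len(b)); f=lambda i:np.pad(i,((0,H-len(i)),(0,0),(0,0)))
cv2.imwrite("pics/t8.png",np.hstack([f(a),f(b)])[:,:,::-1])
s=ctrl.sense(); print(s["force"],s["time_s"])
E
```

```text
[-0.24532956  0.31538951 -0.0744936 ] 11.6167
```

View pics/t8.png

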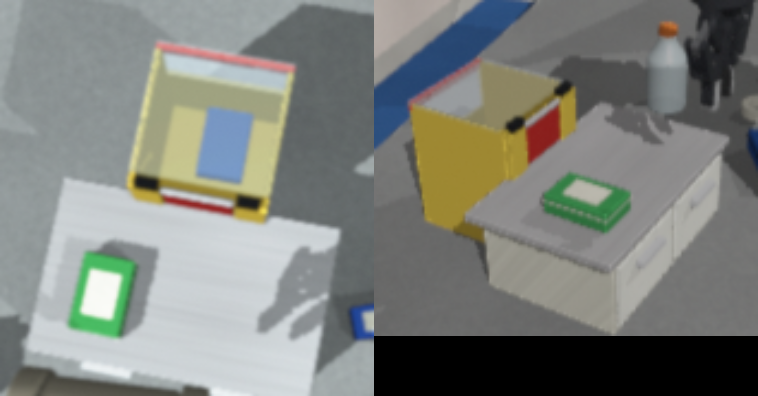

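The blue case lies in the bin (225,145), the flap hangs shut (545,138), the green case is in place and the arm is clear. I'll let things settle briefly and hand in.

Request:
{"name": "send_rows", "arguments": {"targets": [{"offset": [0, 0, 0], "spin": 0}, {"offset": [0, 0, 0], "spin": 0}, {"offset": [0, 0, 0], "spin": 0}, {"offset": [0, 0, 0], "spin": 0}, {"offset": [0, 0, 0], "spin": 0}, {"offset": [0, 0, 0], "spin": 0}, {"offset": [0, 0, 0], "spin": 0}, {"offset": [0, 0, 0], "spin": 0}]}}

```text
time_s: 12.28
eef_pos: [410.9, 72.4, 259.3]
ee_rot: [0.0, 0.095, 0.995, 0.0]
force: [-0.8, 0.0, -0.6]
grip_width: 0.353
grip_force: 0.0
```

```bash
python3 -c "
from rig import ctrl
print(ctrl.finish_job())"
```

```text
the job is handed in; nothing more can be done
None
```

I handed the job in at about 12 s: the last pictures show the blue case in the yellow bin, the flap shut, the green case in place and the arm clear; the hand-in gave no verdict.

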